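Put the wide fork gauge away in its foam

TASK

Three flat steel gauges hang on the hook stand: two forked ones and a solid one. Lift the wider forked gauge up and off its hook and press it, jaws down, into the foam cutout in the case that matches it, until it stands upright and fully home, then let go. Leave the other two gauges hanging where they are.

Things in the scene. Friction and masses are not known exactly. Their poses are not given: they have to be found in the camera images.
- wide_fork: The gauge to put away: flat steel plate, 12 mm thick (x), 50 mm wide (y), 104 mm tall (z up), 0.3 kg, with an eye above and two jaws below. Origin: middle of its lower edge. Unchanged by a half turn about z. Jaws 14 mm wide, centres at y = +-18 mm, 40 mm long, 22 mm apart. Its sides are flat up to 78 mm; above that it is 40 mm wide. Pinch the 50 mm width from above, 55 to 70 mm up.
- wide_fork_eye (a point): Apex of the wide fork's eye, 92 mm above its lower edge; by it the gauge hangs on its hook. The eye is a window 24 mm wide, from 52 mm up to this apex, with a 45 degree gable roof. Axes as the gauge.
- narrow_fork: Another hanging gauge, to be left alone: same shape, thickness, height and eye, but only 36 mm wide over its full height, with 10 mm jaws. Origin: middle of its lower edge; y across its width.
- blade: Third hanging gauge, to be left alone: 50 mm wide, 12 mm thick, 104 mm tall with the same eye and 40 mm top, but solid below it (no jaws). Origin: middle of its lower edge; y across its width.
- stand: Fixed green hook stand, base 120 (x) x 300 (y) x 12 mm. Origin: on the table under the middle gauge. Its hooks point along its -x, to the robot. A cross rail (x = 39 to 51 mm, top 151 mm high) carries hooks at y = -105, 0, +105 mm. The gauges hang at x = 0, width along y, feet 54 mm above the table; which gauge hangs where varies.
- hook1 (a point): Centre of the upturned end of the middle hook (stand x = -18, y = 0, 152 mm high; the other hooks are alike). Hooks are round 8 mm bar, level at 140 mm height, upturned end's top at 156 mm. To come off, a gauge must rise 12 to 30 mm (21 is best), so that its eye clears the upturned end, then move along the stand's -x by 45 mm or more at that height.
- foam_wide_fork: Fixed dark foam block 120 (x) x 64 (y) x 40 mm with the wide fork's cutout, lying with two like blocks (order varies) in a shallow case 136 x 214 mm, rim 36 mm high. Origin: middle of its underside, 5 mm above the table. Two pockets at x = +-18 mm, y = 0, each 18 (x) x 16 mm (y), 30 mm deep, mouths bevelled 4 mm wide. The gauge's width goes along x, either way round.
- foam_wide_fork_seat (a point): Midway between the two pockets at floor level, 15 mm above the table, 30 mm below the foam's top: the wide fork's origin comes here when fully home. Axes as the foam block. Springy foam lips pinch the jaws from about 15 mm below the top, so the gauge does not sink home by its weight: it takes a push of up to about 10 N.
- foam_narrow_fork: A like foam block with the narrow fork's cutout: two smaller pockets, 14 x 16 mm at x = +-13 mm. Leave empty. Origin: middle of its underside.
- foam_blade: A like foam block with the solid gauge's cutout: one slot 54 (x) x 16 mm. Leave empty. Origin: middle of its underside.
Things that resemble listed ones, but are neither listed nor needed, are in the scene too. What is shaped like the wide_fork but blue or orange is not meant.

How it is judged (in metres and radians):
On the way:
1. the wide fork gauge is held clear of its hook in the fingers, without having been dropped (distance of wide_fork from where it was at the start of the episode above 0.07 m and height (world z) of wide_fork above 0.03 m and contact force between the fingers and wide_fork above 0.5 N), for 0.2 s.
At the end, for the whole second after the job is handed in: The wide fork gauge stands in its own cutout: its foot within 5 mm sideways and 3 mm in height of the pocket floor, upright within 0.08 rad, along the cutout within 0.12 rad, released and at rest (below 0.02 m/s); the other two gauges still hang within 30 mm of where they were (horizontal distance between wide_fork and foam_wide_fork_seat below 0.005 m and z of wide_fork in the frame of foam_wide_fork_seat between -0.004 and 0.003 m and angle between the y axis of wide_fork and the x axis of foam_wide_fork, either way round below 0.12 rad and angle between wide_fork's own z axis and vertical below 0.08 rad and linear speed of wide_fork below 0.02 m/s and distance of each of narrow_fork, blade from where it was at the start of the episode below 0.03 m); the robot touches nothing.
It fails at once if one of the other two gauges is knocked off its hook or carried away (moved more than 50 mm) (distance of any of narrow_fork, blade from where it was at the start of the episode above 0.05 m).
It also fails if it takes over 42 s, if anything falls off the work surface, if the arm or the gripper's body presses on something with over 40 N, if the wrist force passes 120 N, or if a joint passes its speed limit or range.

ROBOT

A 6-joint arm with a two-finger parallel gripper is mounted at the origin on the work surface. World frame = base frame: x ahead of the robot, y to its left, z up, the work surface at z = 0. Lengths are in mm, angles in rad, forces in N, time in s.
With the tool pointing down it reaches from about 300 to 875 mm from the base axis. Payload 6.4 kg.
Tool frame: the origin (TCP) lies midway between the tips of the shut fingers; the grasp point (between the pads) lies 19 mm behind it; z points along the fingers, y is the line along which they close (so a half turn about z gives the same grasp; the last joint's range is limited). The gripper opens to 85 mm and grips with 20 to 120 N. Pads are 22 mm wide; open, the fingers measure 114 mm over their backs; the gripper's body (76 mm by 85 mm) begins 54 mm behind the grasp point. The pads swing forward as they close: fully open they stand 13 mm farther back than shut.
Start: joints at [0.899, 0.181, 1.607, -0, 1.354, -0.206], TCP at [258.246, 513.761, 231.288] pointing down, gripper open.
Joint ranges: [-2.99, 2.99], [-0.89, 2.07], [0.3, 2.58], [-1.14, 4.28], [0, 2.63], [-3.12, 3.12]. Speed limits (rad/s): [2.57, 2.57, 3.01, 3.14, 3.14, 3.14].

INTERFACE

Orientations are given as a unit quaternion [x, y, z, w].
In Python, from plant import r gives the robot as it stands.
- The arm moves only by the tool carry_out, never from a script. Its argument "motion" is a list of rows, each an object with "dp": the shift along the tool's x, y, z scaled (see below), a list of three; "twist": the turn about the tool's z scaled (see below); "fingers": the opening in per cent of the stroke, from 0 (shut) to 100 (fully open). A call has 1 to 5 rows; each row shifts and turns the commanded pose from where the row before left it, along the tool's axes as they then stand; what a row does not reach is not made up. The controller multiplies each number of a shift by 40 mm and each number of a turn by 8 degrees. A row lasts 1/10 s, in which the tool goes at most 50 mm and 8.59 degrees, less where a joint would pass 70% of its speed; a pose out of reach is approached as far as the arm can. A call with a number of a shift or a turn outside -1 to 1 is refused whole. A call with a gripper value outside its range is refused whole. The fingers move at their own pace and stop on an object; "newtons" is the grip in N (left out, the last holds). Time passes only in rows, so rows that do not move let the fingers close. It gives the time, the measured TCP pose, the force, the opening and the grip force at its end, in the units of the state.
- r.get_state(): the state, without advancing time (a new reading comes with each control period).
- r.read_camera(name): name is "side" or "top"; returns a dict with "color" (400x640x3 uint8, blue, green, red), "mtx" (3x3 intrinsics, pixels), "rvec" (rotation vector, rad) and "tvec" (3), from world to camera coordinates, as OpenCV has them. Camera axes: x right, y down, z forward; pixel columns grow to the right and rows downward; lengths in mm; the calibration is good to about 2 mm. A picture is of the moment at which its call begins. There is no depth.
- r.finish_job(): hands the job in; it is judged then, once.
The state is a dict: "time": time; "qpos": joint angles; "qd": joint speeds; "joint_torque": joint torques, N m; "ee_pos": TCP position; "orientation": TCP orientation; "ft_force": force on the tool from outside, world axes, zero at the start; "wrist_torque": the same for the moment, N m; "grip_width": finger opening in mm; "gripper_force": force on a finger pad.
Only numpy, scipy, OpenCV 4.12 (cv2) and the standard library are available. Lean on these libraries where they do the work, as an engineer would, in place of code of your own. Each camera call takes 0.05 s, during which the arm holds its last target. There are 200 camera calls.

## Working session

There is one attempt and no reset: what is moved stays moved. The work goes in short steps, Python scripts to look and compute and a tool call to move; the robot and the scene stay as the last step left them, time stands still between calls to the robot, and variables do not carry over. Pictures are saved under pics/ and viewed, at most 10 in all, crops included, and the job is handed in when it is done.

Besides the shell and the picture viewer there is one more tool, called after "Request:" by a JSON object that holds its "method" and its "body", one argument or row to a line. carry_out: Moves the arm, as the interface text tells. Shifts and turns lie within -1 to 1; 1 stands for 40 mm of shift or 8 degrees of turn. Its arguments: {"type":"object","properties":{"motion":{"type":"array"},"newtons":{"type":"number"}},"required":["motion"]}

```bash
mkdir -p pics; ls; python3 - <<'E'
from plant import r
import cv2
s=r.get_state();print(s)
for n in("side","top"):
    c=r.read_camera(n);cv2.imwrite(f"pics/{n}0.png",c["color"]);print(n,c["mtx"],c["rvec"],c["tvec"])
E
```

```text
pics
{'time': 0.0, 'qpos': array([ 8.98706841e-01,  1.81543312e-01,  1.60800585e+00,  2.75930875e-05,
        1.35379640e+00, -2.06281282e-01]), 'qd': array([-0.00049455,  0.00083278,  0.00020484,  0.00129516,  0.00122926,
        0.00164895]), 'joint_torque': array([-1.28523552e-03, -4.44865215e+01, -3.51332116e+01, -4.38487723e-04,
        9.20398714e-03,  1.65464809e-05]), 'ee_pos': array([257.87619437, 513.31671925, 230.38391595]), 'orientation': array([ 2.30806998e-01,  9.72999158e-01, -7.87549843e-04, -3.84862466e-04]), 'ft_force': array([ 0.34196367, -0.29400801,  0.29320925]), 'wrist_torque': array([ 0.03239439, -0.00297224, -0.02356007]), 'gripper_force': 0.0, 'grip_width': 85.35271511364209}
side [[366.06738779   0.         319.43057725]
 [  0.         366.06738779 193.79876703]
 [  0.           0.           1.        ]] [ 2.25742646 -0.16231268  0.05917422] [-581.28203352  162.29586473  876.26877981]
top [[361.87860847   0.         320.04143686]
 [  0.         361.87860847 201.58090267]
 [  0.           0.           1.        ]] [ 2.1415206  -2.16572499  0.17683639] [-16.55714072 567.65479708 850.58549327]
```

View pics/side0.png

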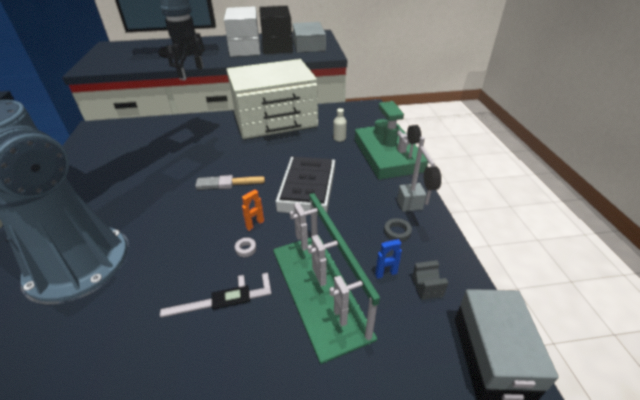

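View pics/top0.png

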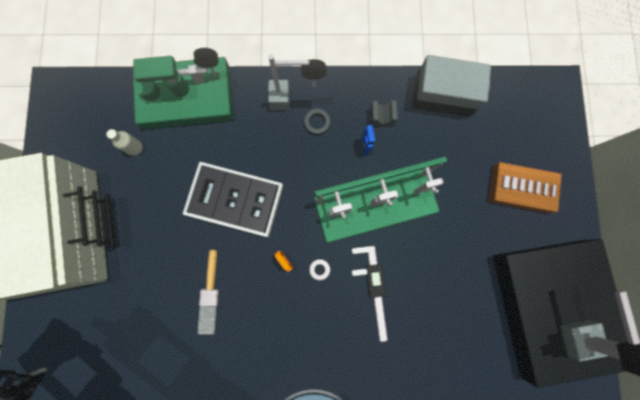

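The side view shows the stand with three gauges near (302,225), (320,260), (343,300) and the case near (306,183). Orange (253,208) and blue (388,258) forks are decoys. In the top view the case is at (233,199), with one slot block and two two-pocket blocks, and the gauges are at (340,207), (387,195) and (432,182). Next I'll take close crops and project some checks.

```bash
cat > h.py <<'E'
import numpy as np, cv2
from plant import r
def cam(n):
    c=r.read_camera(n);R=cv2.Rodrigues(np.array(c["rvec"]))[0];return c,R
def proj(c,P):
    return cv2.projectPoints(np.array(P,float).reshape(-1,3),np.array(c["rvec"]),np.array(c["tvec"]),np.array(c["mtx"]),None)[0][:,0]
def onplane(c,uv,z):
    R=cv2.Rodrigues(np.array(c["rvec"]))[0];C=-R.T@np.ravel(c["tvec"])
    d=(R.T@np.linalg.inv(c["mtx"])@np.c_[np.reshape(uv,(-1,2)),np.ones(np.size(uv)//2)].T).T
    return C+d*((z-C[2])/d[:,2])[:,None]
E
python3 - <<'E'
from h import *
cs,_=cam("side");ct,_=cam("top")
print(proj(ct,[[0,0,0],[258,513,231],[500,0,0],[500,200,0]]),proj(cs,[[0,0,0],[258,513,231],[500,0,0],[500,200,0]]))
a=cv2.resize(cs["color"][170:370,255:405],None,fx=4,fy=4,interpolation=cv2.INTER_CUBIC)[:600]
cv2.imwrite("pics/s1.png",cv2.resize(cs["color"][185:345,265:395],None,fx=3.7,fy=3.7,interpolation=cv2.INTER_CUBIC))
cv2.imwrite("pics/t1.png",cv2.resize(ct["color"][145:250,175:455],None,fx=2.85,fy=2.85,interpolation=cv2.INTER_CUBIC))
# green base, case rim
for n,c in(("side",cs),("top",ct)):
    h=cv2.cvtColor(c["color"],cv2.COLOR_BGR2HSV)
    m=cv2.inRange(h,(55,90,40),(90,255,255))
    for k in cv2.findContours(m,0,2)[0]:
        if cv2.contourArea(k)>300:print(n,cv2.contourArea(k),cv2.boundingRect(k),cv2.minAreaRect(k))
E
```

```text
[[312.99725953 443.08764089]
 [ 25.71876525 359.56725432]
 [311.10798915 230.19767516]
 [232.38964081 231.09062994]] [[ 76.59595791 261.59899525]
 [191.96996975  77.49126232]
 [285.38213744 238.81210972]
 [280.88477953 189.60357272]]
side 4880.5 (274, 241, 103, 123) ((324.5882568359375, 294.6470642089844), (124.46928405761719, 62.67120361328125), 67.16634368896484)
side 847.5 (310, 193, 70, 112) ((343.955078125, 248.528076171875), (128.47174072265625, 9.5399808883667), 57.9946174621582)
side 1544.0 (355, 120, 62, 59) ((387.6330871582031, 146.7291717529297), (62.43218231201172, 47.786563873291016), 59.85861587524414)
top 5994.0 (314, 156, 134, 87) ((385.3365478515625, 199.17861938476562), (54.29732131958008, 139.4572296142578), 74.93151092529297)
top 4463.0 (133, 57, 101, 72) ((180.77191162109375, 90.35505676269531), (69.49506378173828, 98.93328857421875), 84.5596694946289)
```

View pics/s1.png

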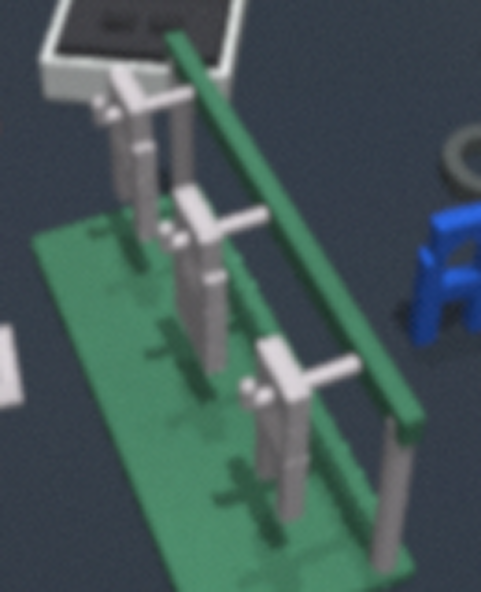

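View pics/t1.png

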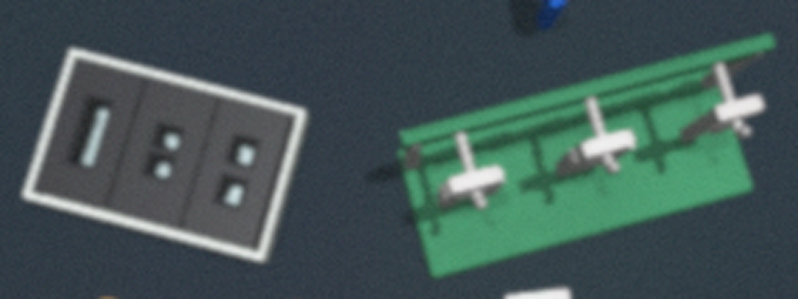

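The top crop shows a slot block at left and small pockets in the middle block. The larger, wider-spaced pockets are in the right block at crop (246,155) and (235,192), so that one is foam_wide_fork. In the side crop the nearest gauge is straight-sided, so it is the narrow fork. The far and middle gauges have shoulders, and the jaw gap will tell them apart.

```bash
python3 - <<'E'
from h import *
cs,_=cam("side");ct,_=cam("top")
cv2.imwrite("pics/s2.png",cv2.resize(cs["color"][198:298,284:356],None,fx=6,fy=6,interpolation=cv2.INTER_CUBIC))
T=ct["color"];h=cv2.cvtColor(T,cv2.COLOR_BGR2HSV)
# bright neutral blobs
m=cv2.inRange(h,(0,0,140),(180,70,255))
b=m[150:245,180:290]
for nm,(x0,y0,x1,y1) in dict(case=(178,150,290,245),stand=(310,150,455,245)).items():
    mm=np.zeros_like(m);mm[y0:y1,x0:x1]=m[y0:y1,x0:x1]
    if nm=="stand":mm=cv2.morphologyEx(cv2.resize(mm,None,fx=4,fy=4,interpolation=cv2.INTER_LINEAR)//128*255,cv2.MORPH_OPEN,cv2.getStructuringElement(2,(17,17)))
    for k in cv2.findContours(mm,0,2)[0] if nm=="stand" else cv2.findContours(mm,1,2)[0]:
        if cv2.contourArea(k)<8:continue
        k=k.astype(np.float32)
        f=1
        if nm=="stand":k=(k-1.5)/4
        z=158 if nm=="stand" else (36 if cv2.contourArea(k)>2000 else 15)
        W=onplane(ct,k.reshape(-1,2),z)[:,:2].astype(np.float32)
        R=cv2.minAreaRect(W);print(nm,cv2.contourArea(k),np.round(cv2.minAreaRect(k)[0]),"W",z,np.round(R[0],1),np.round(R[1],1),round(R[2],1))
g=cv2.inRange(h,(55,90,40),(90,255,255));g[:,:310]=0;g[:140]=0
k=max(cv2.findContours(g,0,2)[0],key=cv2.contourArea)
q=cv2.approxPolyDP(cv2.convexHull(k),4,True).reshape(-1,2);print(q,np.round(onplane(ct,q.astype(float),12)))
E
```

```text
case 19.5 [257. 213.] W 15 [543.8 135.9] [15.3 10.1] 0.7
case 10.0 [232. 204.] W 15 [566.1 199.2] [10.2  7.7] 89.4
case 16.5 [261. 200.] W 15 [578.2 126.2] [13.  10.1] 0.6
case 10.0 [235. 194.] W 15 [591.7 192.2] [10.2  7.7] 89.5
case 48.5 [208. 193.] W 15 [596.5 259.9] [ 8.9 48.8] 73.6
case 4069.0 [232. 198.] W 36 [578.9 193.1] [205.5 126.4] 74.6
case 4782.5 [232. 199.] W 36 [578.7 193.3] [218.3 139.4] 74.4
stand 163.15625 [341. 207.] W 158 [537.4 -66. ] [38.9 33.1] 65.9
stand 17.875 [337. 195.] W 158 [565.3 -57.4] [11.5  9.2] 43.8
stand 154.0 [388. 195.] W 158 [ 564.  -167.7] [39.5 29.1] 74.5
stand 16.3125 [382. 181.] W 158 [ 593.2 -156. ] [ 9.2 11. ] 87.8
stand 121.6875 [434. 182.] W 158 [ 589.8 -268.4] [35.7 25.5] 78.8
[[446 157]
 [438 212]
 [325 240]
 [316 190]] [[ 686. -354.   12.]
 [ 542. -324.   12.]
 [ 474.  -35.   12.]
 [ 602.  -14.   12.]]
```

View pics/s2.png

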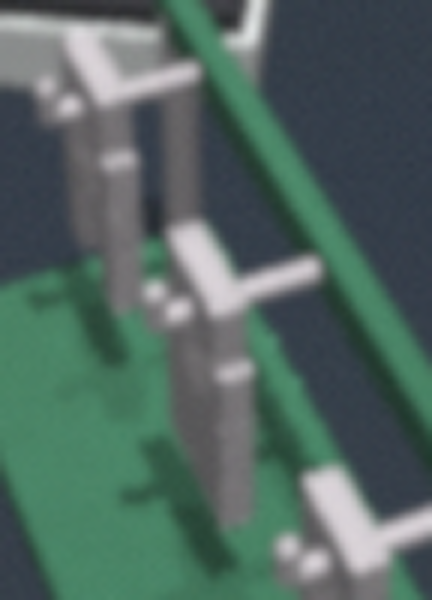

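The far gauge at crop (100,200) appears to have a gap between two legs, while the middle one is one unbroken plate. I'll confirm this by sampling pixels and refine the gauge tops with an elongated opening.

```bash
python3 - <<'E'
from h import *
cs,_=cam("side");ct,_=cam("top")
def top(c,g,thr):
    # threshold bright, open along the gauge width (24 mm line) to drop hook
    a=cv2.resize(c["color"],None,fx=4,fy=4,interpolation=cv2.INTER_CUBIC)
    h=cv2.cvtColor(a,cv2.COLOR_BGR2HSV);m=cv2.inRange(h,(0,0,thr),(180,70,255))
    p=proj(c,[[*g,158],[g[0]-.25*24,g[1]+.968*24,158]])*4
    d=p[1]-p[0];n=int(np.hypot(*d))+4
    K=np.zeros((2*n+1,2*n+1),np.uint8);cv2.line(K,tuple(int(v) for v in np.round(n-d/2)),tuple(int(v) for v in np.round(n+d/2)),1,1)
    m=cv2.morphologyEx(m,cv2.MORPH_OPEN,K)
    best=None
    for k in cv2.findContours(m,0,2)[0]:
        M=cv2.moments(k)
        if M["m00"]<100:continue
        q=np.array([M["m10"],M["m01"]])/M["m00"]
        if np.hypot(*(q-p[0]))<60 and (best is None or M["m00"]>best[1]["m00"]):best=(q/4-.375,M,k/4-.375)
    return best
for g in [(540,-65),(567,-167),(592,-267)]:
    t=top(ct,g,150)
    if t:
        W=onplane(ct,t[2].reshape(-1,2),158)[:,:2].astype(np.float32);print("top",t[0],np.round(onplane(ct,t[0],158),1),cv2.minAreaRect(W))
    s=top(cs,g,170)
    if s:
        W=onplane(cs,s[2].reshape(-1,2),158)[:,:2].astype(np.float32);print("side",s[0],np.round(onplane(cs,s[0],158),1),cv2.minAreaRect(W))
    u=np.arange(-26,27,4)
    P=[[g[0]-.25*v-6*.968,g[1]+.968*v-6*.25,54+18] for v in u]
    print([int(cv2.cvtColor(cs["color"],cv2.COLOR_BGR2HSV)[int(round(b)),int(round(a)),1]) for a,b in proj(cs,P)])
E
```

```text
top [341.50394525 207.20940016] [[537.7 -66.5 158. ]] ((537.802490234375, -66.5915756225586), (14.710260391235352, 45.0023307800293), 14.700833320617676)
side [299.23580855 207.97627775] [[536.4 -65.9 158. ]] ((536.12158203125, -64.56847381591797), (12.256656646728516, 47.0344123840332), 14.668073654174805)
[2, 7, 7, 8, 7, 5, 3, 3, 11, 8, 8, 5, 5, 6]
top [388.10009843 194.59234942] [[ 564.1 -167.6  158. ]] ((564.19384765625, -167.68551635742188), (15.02087116241455, 42.65393829345703), 15.38398265838623)
side [318.2630684  242.52401542] [[ 563.  -170.1  158. ]] ((562.9817504882812, -169.50045776367188), (11.06363582611084, 39.83264923095703), 13.220621109008789)
[6, 6, 5, 5, 3, 6, 6, 8, 6, 6, 0, 6, 6, 8]
top [433.90954161 182.39957195] [[ 589.9 -268.3  158. ]] ((589.919677734375, -268.5989074707031), (13.626022338867188, 37.3067626953125), 15.379181861877441)
side [341.45339173 284.18065539] [[ 589.3 -271.3  158. ]] ((589.1414184570312, -270.87628173828125), (11.115081787109375, 35.98064422607422), 14.767608642578125)
[2, 2, 5, 2, 5, 9, 6, 5, 3, 3, 6, 40, 43, 90]
```

```bash
python3 - <<'E'
from h import *
cs,_=cam("side")
print(-cv2.Rodrigues(np.array(cs["rvec"]))[0].T@np.ravel(cs["tvec"]))
im=np.hstack([cv2.resize(cs["color"][y:y+58,x:x+38],None,fx=10,fy=10,interpolation=cv2.INTER_CUBIC) for x,y in((287,202),(306,234))])
cv2.imwrite("pics/s3.png",np.clip(im.astype(float)*1.6-60,0,255).astype(np.uint8))
E
```

```text
[ 505.73643015 -646.8029429   676.72176035]
```

View pics/s3.png

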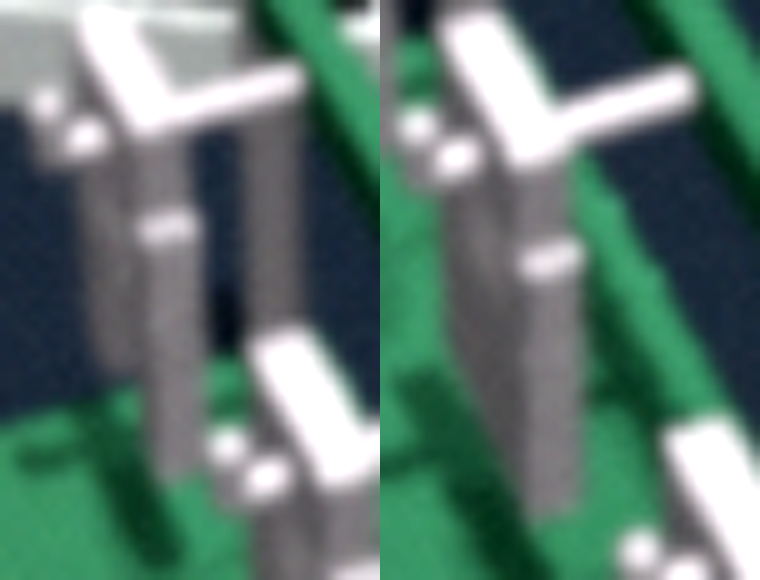

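The contrast crop settles it. The far gauge (left panel) has two separate jaws, with feet at (115,370) and (175,480) and green between them, plus shoulders, so it is the wide fork. The middle gauge (right panel) is solid, so it is the blade.

What could be mistaken for the wide fork:
- Blade, side (318,242)
- Narrow fork, side (341,284)
- Blue fork, side (388,258)
- Orange fork, side (253,208)

I choose the far gauge at side (299,208), world (537,-66), width axis at 104.6°. The seat is at (561,131), with foam x at -15.6°. Turning first.

Request:
{"method": "carry_out", "body": {
  "motion": [
    {"dp":[0,0,0],"twist":-1,"fingers":100},
    {"dp":[0,0,0],"twist":-1,"fingers":100},
    {"dp":[0,0,0],"twist":-1,"fingers":100},
    {"dp":[0,0,0],"twist":-1,"fingers":100},
    {"dp":[0,0,0],"twist":-1,"fingers":100}
  ],
  "newtons": 60
}}

```text
time: 0.95
ee_pos: [258.2, 513.8, 231.3]
orientation: [-0.119, 0.993, 0.0, 0.0]
ft_force: [0.9, -0.6, -0.6]
grip_width: 85.4
gripper_force: 0.0
```

```bash
cat > go.py <<'E'
import sys; from h import *
from scipy.spatial.transform import Rotation as Ro
def go(x,y,z,yaw,quiet=0):
    s=r.get_state();R=Ro.from_quat(s["orientation"]).as_matrix();p=s["ee_pos"]
    d=R.T@(np.array([x,y,z])-p);psi=np.degrees(np.arctan2(R[1,1],R[0,1]))
    print("t",round(s["time"],2),"pos",np.round(p,1),"yaw",round(psi,2),"tilt",np.round(R[:2,2],3),"F",np.round(s["ft_force"],1),"w",round(s["grip_width"],1),"gf",round(s["gripper_force"],1))
    print("dp units",np.round(d/40,3),"twist units",round(((psi-yaw+180)%360-180)/8,3))
if __name__=="__main__":go(*map(float,sys.argv[1:5]))
E
python3 go.py 537.2 -66 215 104.6
```

```text
t 0.95 pos [258.2 513.8 231.3] yaw 103.64 tilt [-0.  0.] F [ 0.9 -0.6 -0.6] w 85.4 gf 0.0
dp units [ -3.359 -15.73    0.407] twist units -0.12
```

Request:
{"method": "carry_out", "body": {
  "motion": [
    {"dp":[-0.2,-0.9,0],"twist":-0.1,"fingers":100},
    {"dp":[-0.2,-0.9,0],"twist":0,"fingers":100},
    {"dp":[-0.2,-0.9,0],"twist":0,"fingers":100},
    {"dp":[-0.2,-0.9,0],"twist":0,"fingers":100},
    {"dp":[-0.2,-0.9,0],"twist":0,"fingers":100}
  ]
}}

```text
time: 1.45
ee_pos: [340.9, 347.5, 231.4]
orientation: [-0.123, 0.992, 0.0, 0.0]
ft_force: [0.2, -0.1, 0.4]
grip_width: 85.1
gripper_force: 0.0
```

Request:
{"method": "carry_out", "body": {
  "motion": [
    {"dp":[-0.2,-0.9,0],"twist":0,"fingers":100},
    {"dp":[-0.2,-0.9,0],"twist":0,"fingers":100},
    {"dp":[-0.2,-0.9,0],"twist":0,"fingers":100},
    {"dp":[-0.2,-0.9,0],"twist":0,"fingers":100},
    {"dp":[-0.2,-0.9,0],"twist":0,"fingers":100}
  ]
}}

```text
time: 1.95
ee_pos: [423.7, 182.5, 231.6]
orientation: [-0.123, 0.992, 0.0, 0.0]
ft_force: [-0.7, 0.5, -1.0]
grip_width: 85.5
gripper_force: 0.0
```

Request:
{"method": "carry_out", "body": {
  "motion": [
    {"dp":[-0.2,-0.9,0],"twist":0,"fingers":100},
    {"dp":[-0.2,-0.9,0],"twist":0,"fingers":100},
    {"dp":[-0.2,-0.9,0],"twist":0,"fingers":100},
    {"dp":[-0.2,-0.9,0],"twist":0,"fingers":100},
    {"dp":[0,0,0],"twist":0,"fingers":100}
  ]
}}

```text
time: 2.45
ee_pos: [491.0, 48.5, 231.6]
orientation: [-0.121, 0.993, -0.001, 0.001]
ft_force: [-0.1, 0.3, 0.3]
grip_width: 85.2
gripper_force: 0.0
```

```bash
python3 go.py 537.2 -66 215 104.6
```

```text
t 2.45 pos [491.   48.5 231.6] yaw 103.86 tilt [ 0.001 -0.001] F [-0.1  0.3  0.3] w 85.2 gf 0.0
dp units [-0.435 -3.054  0.419] twist units -0.092
```

Request:
{"method": "carry_out", "body": {
  "motion": [
    {"dp":[-0.1,-0.8,0.1],"twist":-0.05,"fingers":100},
    {"dp":[-0.1,-0.8,0.1],"twist":0,"fingers":100},
    {"dp":[-0.1,-0.8,0.1],"twist":0,"fingers":100},
    {"dp":[-0.13,-0.65,0.1],"twist":0,"fingers":100},
    {"dp":[0,0,0],"twist":0,"fingers":100}
  ]
}}

```text
time: 2.95
ee_pos: [536.9, -63.8, 214.7]
orientation: [-0.125, 0.992, -0.0, -0.0]
ft_force: [-0.5, 1.1, -0.8]
grip_width: 85.5
gripper_force: 0.0
```

```bash
python3 go.py 537.2 -66 93 104.6; python3 - <<'E'
from h import *
c,_=cam("side");cv2.imwrite("pics/s4.png",cv2.resize(c["color"][130:310,240:400],None,fx=3.3,fy=3.3,interpolation=cv2.INTER_CUBIC))
E
```

```text
t 2.95 pos [536.9 -63.8 214.7] yaw 104.36 tilt [-0. -0.] F [-0.5  1.1 -0.8] w 85.5 gf 0.0
dp units [ 0.004 -0.054  3.044] twist units -0.03
```

View pics/s4.png

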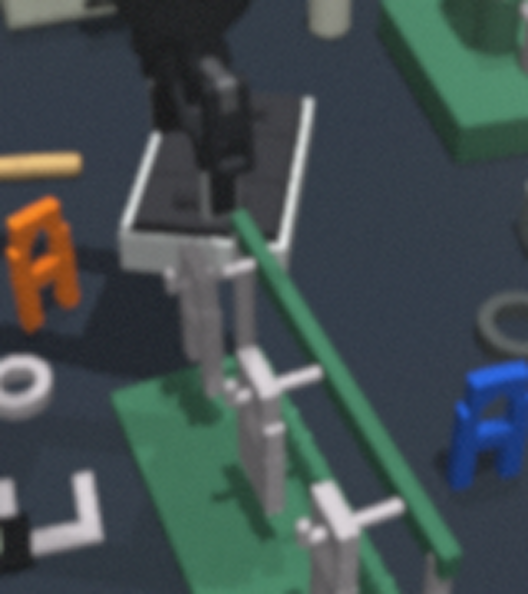

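The gripper is straddling the far (wide fork) gauge, with the fingers at crop (220,180) directly above it. Descending.

Request:
{"method": "carry_out", "body": {
  "motion": [
    {"dp":[0,-0.05,0.6],"twist":-0.03,"fingers":100},
    {"dp":[0,0,0.6],"twist":0,"fingers":100},
    {"dp":[0,0,0.6],"twist":0,"fingers":100},
    {"dp":[0,0,0.6],"twist":0,"fingers":100},
    {"dp":[0,0,0.6],"twist":0,"fingers":100}
  ]
}}

```text
time: 3.5
ee_pos: [536.4, -62.1, 94.8]
orientation: [-0.129, 0.992, 0.0, 0.0]
ft_force: [-0.5, 0.4, 0.5]
grip_width: 85.5
gripper_force: 0.0
```

```bash
python3 go.py 537.2 -66 93 104.6
```

```text
t 3.5 pos [536.4 -62.1  94.8] yaw 104.83 tilt [0. 0.] F [-0.5  0.4  0.5] w 85.5 gf 0.0
dp units [ 0.007 -0.1    0.045] twist units 0.028
```

Request:
{"method": "carry_out", "body": {
  "motion": [
    {"dp":[0,-0.1,0.04],"twist":0,"fingers":100},
    {"dp":[0,0,0],"twist":0,"fingers":100},
    {"dp":[0,0,0],"twist":0,"fingers":100}
  ]
}}

```text
time: 3.8
ee_pos: [538.8, -67.5, 95.3]
orientation: [-0.129, 0.992, -0.0, 0.001]
ft_force: [0.7, -0.2, 0.0]
grip_width: 85.5
gripper_force: 0.0
```

```bash
for i in 1 2 3; do python3 go.py 537.2 -66 93 104.6; python3 -c "
from h import *
cam('top')"; done
```

```text
t 3.8 pos [538.8 -67.5  95.3] yaw 104.77 tilt [ 0.002 -0.001] F [ 0.7 -0.2  0. ] w 85.5 gf 0.0
dp units [0.028 0.047 0.056] twist units 0.022
t 3.85 pos [538.9 -67.7  95.4] yaw 104.77 tilt [ 0.003 -0.001] F [-0.9 -0.3 -0.4] w 85.6 gf 0.0
dp units [0.031 0.052 0.06 ] twist units 0.021
t 3.9 pos [538.9 -67.7  95.3] yaw 104.76 tilt [ 0.003 -0.001] F [ 0.4  0.9 -0.2] w 85.8 gf 0.0
dp units [0.03  0.053 0.059] twist units 0.021
```

Request:
{"method": "carry_out", "body": {
  "motion": [
    {"dp":[0.03,0.05,0.06],"twist":0,"fingers":100},
    {"dp":[0,0,0],"twist":0,"fingers":70},
    {"dp":[0,0,0],"twist":0,"fingers":40},
    {"dp":[0,0,0],"twist":0,"fingers":40},
    {"dp":[0,0,0],"twist":0,"fingers":40}
  ]
}}

```text
time: 4.45
ee_pos: [536.6, -66.4, 91.7]
orientation: [-0.128, 0.992, -0.0, 0.0]
ft_force: [0.3, -1.0, 1.9]
grip_width: 49.4
gripper_force: 57.7
```

```bash
python3 go.py 537.2 -66 93 104.6
```

```text
t 4.45 pos [536.6 -66.4  91.7] yaw 104.74 tilt [ 0.001 -0.001] F [ 0.3 -1.   1.9] w 49.4 gf 57.7
dp units [-0.017  0.007 -0.033] twist units 0.018
```

Request:
{"method": "carry_out", "body": {
  "motion": [
    {"dp":[0,0,-0.25],"twist":0,"fingers":40},
    {"dp":[0,0,-0.27],"twist":0,"fingers":40},
    {"dp":[0,0,0],"twist":0,"fingers":40},
    {"dp":[0,0,0],"twist":0,"fingers":40}
  ]
}}

```text
time: 4.85
ee_pos: [536.4, -66.0, 112.6]
orientation: [-0.128, 0.992, -0.0, 0.0]
ft_force: [0.0, 0.6, -2.6]
grip_width: 49.2
gripper_force: 57.7
```

```bash
python3 go.py 536.6 -66.4 112.7 104.6
```

```text
t 4.85 pos [536.4 -66.  112.6] yaw 104.76 tilt [ 0.001 -0.   ] F [ 0.   0.6 -2.6] w 49.2 gf 57.7
dp units [-0.003 -0.011 -0.003] twist units 0.019
```

Request:
{"method": "carry_out", "body": {
  "motion": [
    {"dp":[0.3,0,0],"twist":0,"fingers":40},
    {"dp":[0.5,0,0],"twist":0,"fingers":40},
    {"dp":[0.5,0,0],"twist":0,"fingers":40},
    {"dp":[0.5,0,0],"twist":0,"fingers":40},
    {"dp":[0,0,0],"twist":0,"fingers":40}
  ]
}}

```text
time: 5.35
ee_pos: [463.2, -84.1, 111.0]
orientation: [-0.128, 0.992, 0.001, -0.002]
ft_force: [0.3, 0.4, -3.8]
grip_width: 49.1
gripper_force: 57.7
```

Request:
{"method": "carry_out", "body": {
  "motion": [
    {"dp":[0,0,-0.6],"twist":-0.5,"fingers":40},
    {"dp":[0,0,-0.6],"twist":-1,"fingers":40},
    {"dp":[0,0,-0.6],"twist":-1,"fingers":40},
    {"dp":[0,0,0],"twist":-1,"fingers":40},
    {"dp":[0,0,0],"twist":-1,"fingers":40}
  ]
}}

```text
time: 5.85
ee_pos: [466.9, -84.5, 184.9]
orientation: [-0.431, 0.902, -0.001, 0.001]
ft_force: [-0.1, 1.1, -2.8]
grip_width: 49.4
gripper_force: 58.0
```

Request:
{"method": "carry_out", "body": {
  "motion": [
    {"dp":[0,0,0],"twist":-1,"fingers":40},
    {"dp":[0,0,0],"twist":-1,"fingers":40},
    {"dp":[0,0,0],"twist":-0.95,"fingers":40},
    {"dp":[0,0,0],"twist":0,"fingers":40}
  ]
}}

```text
time: 6.25
ee_pos: [479.0, -46.5, 181.9]
orientation: [-0.586, 0.81, -0.014, -0.02]
ft_force: [0.3, 0.3, -2.1]
grip_width: 49.0
gripper_force: 58.1
```

```bash
python3 go.py 561.2 130.7 150 164.4
```

```text
t 6.25 pos [479.  -46.5 181.9] yaw 161.78 tilt [-0.016 -0.046] F [ 0.3  0.3 -2.1] w 49.0 gf 58.1
dp units [-4.883 -0.566  0.561] twist units -0.328
```

Joint 6 is near its limit here. That should ease as the arm swings toward the case.

Request:
{"method": "carry_out", "body": {
  "motion": [
    {"dp":[-0.6,0,0],"twist":0,"fingers":40},
    {"dp":[-0.7,0,0],"twist":0,"fingers":40},
    {"dp":[-0.7,0,0],"twist":0,"fingers":40},
    {"dp":[-0.7,0,0],"twist":0,"fingers":40},
    {"dp":[0,0,0],"twist":0,"fingers":40}
  ]
}}

```text
time: 6.75
ee_pos: [513.3, 55.4, 176.6]
orientation: [-0.585, 0.811, -0.014, -0.02]
ft_force: [-0.2, -0.7, -3.6]
grip_width: 48.9
gripper_force: 58.1
```

```bash
python3 go.py 561.2 130.7 150 164.4; python3 -c "
from h import *
print(r.get_state()['qpos'])"
```

```text
t 6.75 pos [513.3  55.4 176.6] yaw 161.63 tilt [-0.015 -0.045] F [-0.2 -0.7 -3.6] w 48.9 gf 58.1
dp units [-2.192 -0.543  0.561] twist units -0.347
[-0.09306184  0.12246019  1.79048137 -0.04939389  1.24024018 -2.89770051]
```

The tool picked up a 0.047 rad tilt at the joint 6 limit. It lies about the pinch axis and is within the 0.08 limit, so I'll allow for the foot offset and carry on.

```bash
python3 go.py 561.8 132.4 125 164.4
```

```text
t 6.75 pos [513.3  55.4 176.6] yaw 161.63 tilt [-0.015 -0.045] F [-0.2 -0.7 -3.6] w 48.9 gf 58.1
dp units [-2.267 -0.544  1.183] twist units -0.347
```

Request:
{"method": "carry_out", "body": {
  "motion": [
    {"dp":[-0.5,-0.12,0.1],"twist":-0.1,"fingers":40},
    {"dp":[-0.5,-0.12,0.1],"twist":-0.1,"fingers":40},
    {"dp":[-0.6,-0.15,0.1],"twist":-0.1,"fingers":40},
    {"dp":[-0.6,-0.15,0.1],"twist":0,"fingers":40},
    {"dp":[0,0,0],"twist":0,"fingers":40}
  ]
}}

```text
time: 7.25
ee_pos: [559.8, 131.0, 155.7]
orientation: [-0.601, 0.799, -0.014, -0.02]
ft_force: [0.2, -0.5, -3.2]
grip_width: 49.2
gripper_force: 58.0
```

```bash
python3 go.py 561.8 132.4 110 164.4
```

```text
t 7.25 pos [559.8 131.  155.7] yaw 163.96 tilt [-0.016 -0.046] F [ 0.2 -0.5 -3.2] w 49.2 gf 58.0
dp units [-0.103 -0.041  1.14 ] twist units -0.055
```

Request:
{"method": "carry_out", "body": {
  "motion": [
    {"dp":[-0.03,-0.02,0.4],"twist":-0.05,"fingers":40},
    {"dp":[-0.03,-0.02,0.4],"twist":0,"fingers":40},
    {"dp":[-0.04,0,0.34],"twist":0,"fingers":40},
    {"dp":[0,0,0],"twist":0,"fingers":40},
    {"dp":[0,0,0],"twist":0,"fingers":40}
  ]
}}

```text
time: 7.75
ee_pos: [560.9, 130.8, 110.2]
orientation: [-0.604, 0.797, -0.014, -0.021]
ft_force: [-0.4, -0.0, -2.3]
grip_width: 49.4
gripper_force: 58.0
```

```bash
python3 go.py 561.8 132.4 95 164.4; python3 - <<'E'
from h import *
c,_=cam("side");cv2.imwrite("pics/s5.png",cv2.resize(c["color"][140:230,260:350],None,fx=6.5,fy=6.5,interpolation=cv2.INTER_CUBIC))
ax=np.array([.963,-.269]);S=np.array([561.2,130.7])
for z in(45,72):print(z,(proj(c,[[*(S+s*ax),z] for s in(-25,-11,0,11,25)])-[260,140])*6.5)
E
```

```text
t 7.75 pos [560.9 130.8 110.2] yaw 164.26 tilt [-0.017 -0.047] F [-0.4 -0.  -2.3] w 49.4 gf 58.0
dp units [-0.065 -0.013  0.378] twist units -0.017
45 [[223.64549249 323.30121764]
 [256.28002011 325.78850889]
 [281.99258092 327.74823169]
 [307.76800091 329.71274539]
 [340.66435716 332.21999232]]
72 [[220.00125736 272.764612  ]
 [253.19990686 275.21553914]
 [279.35820157 277.14670427]
 [305.5815646  279.08267314]
 [339.05124466 281.5536094 ]]
```

View pics/s5.png

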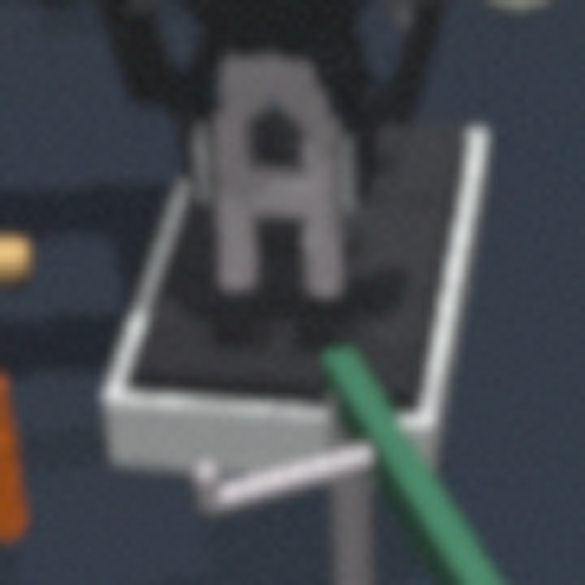

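The wide fork is upright above the right-hand block, with feet at crop (238,293) and (325,297) and the pocket mouths just below at (240,325) and (320,330). It is lined up to about 1 mm. Lowering.

```bash
python3 go.py 560.6 132.4 75 164.4
```

```text
t 7.8 pos [561.5 130.9 111.1] yaw 164.27 tilt [-0.015 -0.047] F [ 0.2  0.2 -2.2] w 49.2 gf 58.0
dp units [-0.074  0.03   0.899] twist units -0.016
```

Request:
{"method": "carry_out", "body": {
  "motion": [
    {"dp":[-0.04,0,0.2],"twist":0,"fingers":40},
    {"dp":[-0.02,0,0.2],"twist":0,"fingers":40},
    {"dp":[-0.01,0,0.2],"twist":0,"fingers":40},
    {"dp":[-0.01,0,0.2],"twist":0,"fingers":40},
    {"dp":[0,0,0],"twist":0,"fingers":40}
  ]
}}

```text
time: 8.3
ee_pos: [560.5, 132.7, 77.1]
orientation: [-0.604, 0.797, -0.013, -0.021]
ft_force: [0.4, 0.4, -3.0]
grip_width: 49.5
gripper_force: 58.1
```

```bash
python3 go.py 560.6 132.4 65 164.4
```

```text
t 8.3 pos [560.5 132.7  77.1] yaw 164.3 tilt [-0.018 -0.047] F [ 0.4  0.4 -3. ] w 49.5 gf 58.1
dp units [-0.008 -0.005  0.302] twist units -0.013
```

Request:
{"method": "carry_out", "body": {
  "motion": [
    {"dp":[-0.005,0,0.1],"twist":0,"fingers":40},
    {"dp":[-0.005,0,0.1],"twist":0,"fingers":40},
    {"dp":[-0.005,0,0.1],"twist":0,"fingers":40},
    {"dp":[0,0,0],"twist":0,"fingers":40}
  ]
}}

```text
time: 8.7
ee_pos: [561.7, 132.2, 66.4]
orientation: [-0.604, 0.797, -0.014, -0.021]
ft_force: [-0.4, -4.3, -3.0]
grip_width: 49.1
gripper_force: 58.2
```

```bash
python3 go.py 560.6 132.4 53 164.4
```

```text
t 8.7 pos [561.7 132.2  66.4] yaw 164.3 tilt [-0.016 -0.048] F [-0.4 -4.3 -3. ] w 49.1 gf 58.2
dp units [-0.015  0.027  0.335] twist units -0.013
```

Request:
{"method": "carry_out", "body": {
  "motion": [
    {"dp":[0.03,0,0],"twist":0,"fingers":40},
    {"dp":[-0.003,0,0.08],"twist":0,"fingers":40},
    {"dp":[-0.003,0,0.08],"twist":0,"fingers":40},
    {"dp":[0,0,0],"twist":0,"fingers":40}
  ]
}}

```text
time: 9.1
ee_pos: [561.6, 131.7, 60.3]
orientation: [-0.604, 0.797, -0.014, -0.02]
ft_force: [0.0, -2.0, -2.0]
grip_width: 49.3
gripper_force: 58.3
```

```bash
python3 go.py 560.6 132.4 53 164.4
```

```text
t 9.1 pos [561.6 131.7  60.3] yaw 164.3 tilt [-0.015 -0.047] F [ 0. -2. -2.] w 49.3 gf 58.3
dp units [-0.02   0.03   0.183] twist units -0.013
```

Request:
{"method": "carry_out", "body": {
  "motion": [
    {"dp":[0.01,0,0.07],"twist":0,"fingers":40},
    {"dp":[0,0,0.07],"twist":0,"fingers":40},
    {"dp":[0,0,0.04],"twist":0,"fingers":40},
    {"dp":[0,0,0],"twist":0,"fingers":40}
  ]
}}

```text
time: 9.5
ee_pos: [561.4, 131.0, 53.3]
orientation: [-0.604, 0.797, -0.014, -0.02]
ft_force: [0.3, -1.5, 0.5]
grip_width: 49.3
gripper_force: 58.6
```

```bash
python3 go.py 560.6 132.4 51 164.4
```

```text
t 9.5 pos [561.4 131.   53.3] yaw 164.29 tilt [-0.015 -0.047] F [ 0.3 -1.5  0.5] w 49.3 gf 58.6
dp units [-0.031  0.029  0.057] twist units -0.013
```

Request:
{"method": "carry_out", "body": {
  "motion": [
    {"dp":[0,0,0.05],"twist":0,"fingers":40},
    {"dp":[0,0,0.03],"twist":0,"fingers":40},
    {"dp":[0,0,0],"twist":0,"fingers":40}
  ]
}}

```text
time: 9.8
ee_pos: [561.6, 131.1, 53.1]
orientation: [-0.604, 0.797, -0.014, -0.02]
ft_force: [-10.0, -1.0, 24.2]
grip_width: 49.4
gripper_force: 60.9
```

```bash
python3 go.py 560.6 132.4 51 164.4
```

```text
t 9.8 pos [561.6 131.1  53.1] yaw 164.31 tilt [-0.015 -0.047] F [-10.   -1.   24.2] w 49.4 gf 60.9
dp units [-0.028  0.032  0.052] twist units -0.011
```

Request:
{"method": "carry_out", "body": {
  "motion": [
    {"dp":[0,0,-0.04],"twist":0,"fingers":40},
    {"dp":[0,0,0],"twist":0,"fingers":100},
    {"dp":[0,0,0],"twist":0,"fingers":100},
    {"dp":[0,0,0],"twist":0,"fingers":100},
    {"dp":[0,0,0],"twist":0,"fingers":100}
  ]
}}

```text
time: 10.3
ee_pos: [561.0, 130.8, 51.4]
orientation: [-0.604, 0.797, -0.014, -0.02]
ft_force: [0.2, -0.1, -0.5]
grip_width: 85.2
gripper_force: 0.0
```

Request:
{"method": "carry_out", "body": {
  "motion": [
    {"dp":[0,0,-0.5],"twist":0,"fingers":100},
    {"dp":[0,0,-0.9],"twist":0,"fingers":100},
    {"dp":[0,0,-0.9],"twist":0,"fingers":100},
    {"dp":[0,0,-0.9],"twist":0,"fingers":100},
    {"dp":[0,0,0],"twist":0,"fingers":100}
  ]
}}

```text
time: 10.8
ee_pos: [566.8, 137.2, 185.6]
orientation: [-0.604, 0.797, -0.017, -0.016]
ft_force: [0.4, 0.2, 0.1]
grip_width: 85.2
gripper_force: 0.0
```

Request:
{"method": "carry_out", "body": {
  "motion": [
    {"dp":[0.9,0,0],"twist":0,"fingers":100},
    {"dp":[0.9,0.9,0],"twist":0,"fingers":100},
    {"dp":[0.3,0.9,0],"twist":0,"fingers":100},
    {"dp":[0,0.9,0],"twist":0,"fingers":100},
    {"dp":[0,0.9,0],"twist":0,"fingers":100}
  ]
}}

```text
time: 11.3
ee_pos: [400.8, 95.2, 183.0]
orientation: [-0.603, 0.797, -0.014, -0.021]
ft_force: [1.0, 0.4, 0.7]
grip_width: 85.4
gripper_force: 0.0
```

```bash
python3 go.py 560.6 132.4 51 164.4; python3 - <<'E'
from h import *
c,_=cam("side");t,_=cam("top")
a=cv2.resize(c["color"][120:220,255:355],(560,560),interpolation=cv2.INTER_CUBIC)
b=cv2.resize(t["color"][150:250,235:275],(224,560),interpolation=cv2.INTER_CUBIC)
cv2.imwrite("pics/f.png",np.hstack([a,b]))
ax=np.array([.963,-.269]);S=np.array([561.2,130.7])
print((proj(c,[[*(S+s*ax),z] for s,z in((-20,119),(20,119),(-25,45),(25,45))])-[255,120])*5.6)
print((proj(t,[[*(S+s*ax),119] for s in(-20,20)])-[235,150])*5.6)
E
```

```text
t 11.3 pos [400.8  95.2 183. ] yaw 164.2 tilt [-0.017 -0.047] F [1.  0.4 0.7] w 85.4 gf 0.0
dp units [-2.143 -3.602  3.186] twist units -0.024
[[222.32576272 268.20249277]
 [306.93483563 274.07924974]
 [220.67919353 390.53643366]
 [321.49544617 398.22030108]]
[[ 82.16188358 327.74498431]
 [110.52226112 232.45248633]]
```

View pics/f.png

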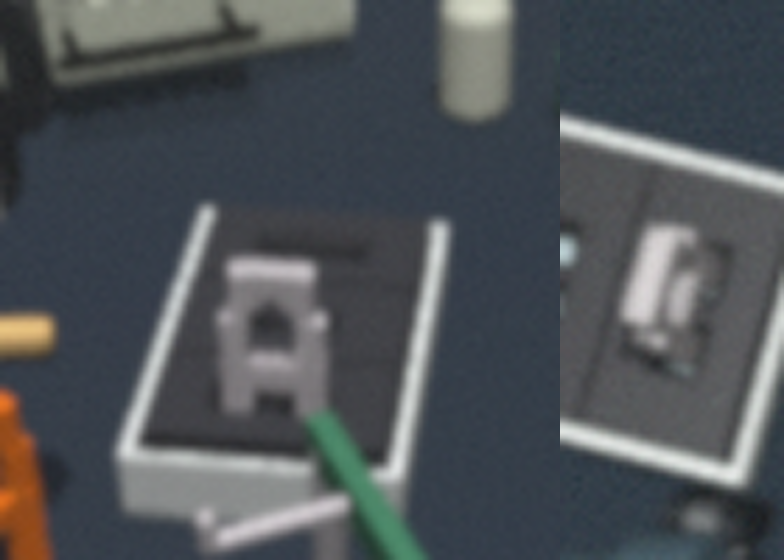

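The gauge stands in the right-hand block: its top is at left panel (272,267), and in the top view at right panel (655,278). Now a numeric check of the top's height and lean.

```bash
python3 - <<'E'
from h import *
U=[];Ps=[]
for n,thr,roi in(("side",170,(290,162,316,174)),("top",150,(243,185,264,215))):
    c,_=cam(n);x0,y0,x1,y1=roi
    a=cv2.resize(c["color"][y0:y1,x0:x1],None,fx=4,fy=4,interpolation=cv2.INTER_CUBIC)
    m=cv2.inRange(cv2.cvtColor(a,cv2.COLOR_BGR2HSV),(0,0,thr),(180,70,255))
    m=cv2.morphologyEx(m,cv2.MORPH_OPEN,np.ones((9,9)))
    k=max(cv2.findContours(m,0,2)[0],key=cv2.contourArea);M=cv2.moments(k)
    uv=np.array([M["m10"],M["m01"]])/M["m00"]/4-.375+[x0,y0]
    W=onplane(c,(k.reshape(-1,2)/4-.375+[x0,y0]),119)[:,:2].astype(np.float32)
    print(n,uv,np.round(onplane(c,uv,119),1),cv2.minAreaRect(W))
    R=cv2.Rodrigues(np.array(c["rvec"]))[0];Ps.append(np.array(c["mtx"])@np.c_[R,np.ravel(c["tvec"])]);U.append(uv)
X=cv2.triangulatePoints(Ps[0],Ps[1],U[0].reshape(2,1),U[1].reshape(2,1));print((X[:3]/X[3]).T)
E
```

```text
side [301.25       167.72857143] [[559.  134.2 119. ]] ((558.900146484375, 134.0996856689453), (10.089662551879883, 23.47897720336914), 81.107421875)
top [250.89710938 198.33986979] [[565.  133.7 119. ]] ((565.244873046875, 133.89865112304688), (15.833529472351074, 41.73719787597656), 68.7084732055664)
[[561.77049493 133.26672162 120.24016034]]
```

```bash
python3 -c "
from plant import r
print(r.finish_job())"
```

```text
the job is handed in; nothing more can be done
None
```

I pressed the wide fork into its own cutout down to the pocket floor, let go and handed the job in at about 11 s; by my measurements it is within about 1 mm of full depth and leans about 0.05 rad (limit 0.08), nothing touched the other two gauges, and the hand-in returned no verdict.

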